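Swap two well plates and cover them

ROBOT

A 6-joint arm with a two-finger parallel gripper is mounted at the origin on a cart in front of the work surface, level with it; the furniture and walls round the work are solid. World frame = base frame: x ahead of the robot, y to its left, z up, the work surface at z = 0. Lengths are in mm, angles in rad, forces in N, time in s.
With the tool pointing down it reaches from about 275 to 1000 mm from the base axis. Payload 8.4 kg.
Tool frame: the origin (TCP) lies at the very end of the fingers, on their centre line; the grasp point (between the pads) lies 19 mm behind it; z points along the fingers, y is the line along which they close (so a half turn about z gives the same grasp; the last joint's range is limited). The gripper opens to 85 mm and grips with 20 to 120 N. Pads are 22 mm wide; open, the fingers measure 114 mm over their backs; the gripper's body (76 mm by 85 mm) begins 54 mm behind the grasp point. The pads swing forward as they close: fully open they stand 13 mm farther back than shut.
Start: joints at [-1.142, 0.353, 1.633, -0, 1.155, -0.002], TCP at [260.998, -567.898, 231.281] pointing down, gripper open.
Joint ranges: [-2.63, 2.63], [-0.92, 2.1], [0.06, 2.66], [-1.3, 4.44], [0, 2.69], [-3.02, 3.02]. Speed limits (rad/s): [2.22, 2.22, 2.79, 3.14, 3.14, 3.14].

INTERFACE

Orientations are given as [roll, pitch, yaw] about the fixed x, y, z axes, in that order (R = Rz(yaw) Ry(pitch) Rx(roll)).
In Python, from rig import sensors, grab_frame, camera_params, order gives the robot as it stands. The module is installed in compiled form; this text tells all that it offers.
- The arm moves only by the tool move_arm, never from a script. Its argument "motion" is a list of rows, each a list of 7 numbers: the turn, a rotation vector about the tool's x, y, z in fractions of the full range, 1 being pi rad, then the shift along the tool's x, y, z in shares of 1 m (1.0 is 1 m), then the finger opening in m, from 0 to 0.0854. A call has 1 to 8 rows; each row is the pose to reach, as a shift and turn from the pose commanded when the call began, along the tool's axes at that moment; what a row does not reach only later rows make up. A row lasts 1/8 s, in which the tool goes at most 62.5 mm and 10.7 degrees, less where a joint would pass 70% of its speed; a pose out of reach is approached as far as the arm can. Shift and turn numbers lie between -1 and 1, and a call with a number outside is refused. A call with a gripper value outside its range is refused whole. The fingers move at their own pace and stop on an object; "grip_force" is the grip in N (left out, the last holds). Time passes only in rows, so rows that repeat a pose let the fingers close. It gives the time, the measured TCP pose, the force, the opening and the grip force at its end, in the units of the state.
- sensors.sense(): the state, without advancing time (a new reading comes with each control period).
- grab_frame(name): name is "scene" or "top" or "wrist"; returns (picture, depth): 400x640x3 uint8, red, green, blue; 400x640 float32, mm along the optical axis (not along the pixel's ray), 0 where there is no reading.
- camera_params(name): a dict with "camera_matrix" (3x3 intrinsics, pixels), "world_from_camera" (4x4, takes a point from camera to world coordinates). Camera axes: x right, y down, z forward; pixel columns grow to the right and rows downward; lengths in mm; the calibration is good to about 2 mm. A picture is of the moment at which its call begins: read the wrist's pose just before it. camera_params takes no time and is no camera call; for the wrist camera it gives the pose at the moment of the call.
- order.sign_off(): hands the job in; it is judged then, once.
The state is a dict: "clock": time; "qpos": joint angles; "qvel": joint speeds; "joint_efforts": joint torques, N m; "eef_pos": TCP position; "tcp_rot": TCP orientation; "contact_force": force on the tool from outside, world axes, zero at the start; "wrist_torque": the same for the moment, N m; "opening": opening from 0.0 (shut) to 1.0 (fully open); "grasp_force": force on a finger pad.
Only numpy, scipy, OpenCV 4.12 (cv2) and the standard library are available. Lean on these libraries where they do the work, as an engineer would, in place of code of your own. Each camera call takes 0.05 s, during which the arm holds its last target. There are 200 camera calls.

TASK

The blue and the yellow well plate lie on each other's mats: swap them, using the grey mat as a free spot if you like, so that each lies centred and square on the mat of its own colour. Then put on each plate the cover of its colour, cut corners over cut corners, so that it drops fully home. Keep plates and covers upright throughout, and leave the mouse, the vial and the USB stick where they are.

Things in the scene. Friction and masses are not known exactly. Their poses are not given: they have to be found in the camera images.
- mat_blue: Blue plastic mat fixed to the desk, 100 x 72 x 5 mm (x, y, z), a thin dark line drawn near its edge. Origin: centre of its underside, so its top is 5 mm above it. x runs along its length (within 0.4 rad of world x), z up.
- mat_yellow: Yellow plastic mat fixed to the desk, 100 x 72 x 5 mm (x, y, z), a thin dark line drawn near its edge. Origin: centre of its underside, so its top is 5 mm above it. x runs along its length (within 0.4 rad of world x), z up.
- mat_grey: Grey plastic mat fixed to the desk, 100 x 72 x 5 mm (x, y, z), a thin dark line drawn near its edge; empty at the start, a free spot to park a plate on. Origin: centre of its underside, so its top is 5 mm above it. x runs along its length (within 0.4 rad of world x), z up.
- plate_blue: Loose plate, 88 x 60 x 20 mm: blue skirt 9 mm high, then a white body 78 x 50 mm (top 3 mm: 1 mm slimmer all round) with dark round wells ringed blue. Both corners at its +x end (away from the robot) are cut 15 mm at 45 degrees. Starts on the yellow mat, within 6 mm, 0.08 rad of square. Origin: underside centre; x along its length, z up. Grip the skirt across its 60 mm width, 20 to 40 N.
- plate_yellow: Loose plate, 88 x 60 x 20 mm: yellow skirt 9 mm high, then a white body 78 x 50 mm (top 3 mm: 1 mm slimmer all round) with dark round wells ringed yellow. Both corners at its +x end (away from the robot) are cut 15 mm at 45 degrees. Starts on the blue mat, within 6 mm, 0.08 rad of square. Origin: underside centre; x along its length, z up. Grip the skirt across its 60 mm width, 20 to 40 N.
- cover_blue: Loose blue cover, white label, 88 x 60 x 14 mm, open below, flat on the desk: 3 mm walls, cavity 82 x 54, 9 deep. Both corners at its +x end (away from the robot) cut 15 mm at 45 degrees. Fits a plate's white body with 2 mm play, cut corners over cut corners: underside then 11 mm above the plate's. Origin: underside centre; x along length. Grip the 60 mm width.
- cover_yellow: Loose yellow cover, white label, 88 x 60 x 14 mm, open below, flat on the desk: 3 mm walls, cavity 82 x 54, 9 deep. Both corners at its +x end (away from the robot) cut 15 mm at 45 degrees. Fits a plate's white body with 2 mm play, cut corners over cut corners: underside then 11 mm above the plate's. Origin: underside centre; x along length. Grip the 60 mm width.
- mouse: Black computer mouse, 109 x 60 x 38 mm, loose, among the mats and covers; to be left alone. Origin: centre of its underside.
- vial: Small glass vial with a green cap, 25 mm across, 58 mm tall, standing loose to the left of the work; to be left alone. Origin: centre of its underside.
- usb_stick: Red USB stick, 52 x 18 x 8 mm, lying loose to the right of the work; to be left alone. Origin: centre of its underside.
Not all that is in view belongs to the job. What is shaped like the cover_yellow but turquoise is not meant.

How it is judged:
By the outcome, as a careful person would: the job done as asked, in the order asked, and still so for the second after the job is handed in, with the robot touching nothing.
It also fails if it takes over 109 s, if anything falls off the work surface, if the arm or the gripper's body presses on something with over 40 N, if the wrist force passes 120 N, or if a joint passes its speed limit or range.

## Working session

There is one attempt and no reset: what is moved stays moved. The work goes in short steps, Python scripts to look and compute and a tool call to move; the robot and the scene stay as the last step left them, time stands still between calls to the robot, and variables do not carry over. Pictures are saved under pics/ and viewed, at most 17 in all, crops included, and the job is handed in when it is done.

Besides the shell and the picture viewer there is one more tool, called after "Emit:" by a JSON object that holds its "name" and its "arguments", one argument or row to a line. move_arm: Moves the arm, as the interface text tells. Its arguments: {"type":"object","properties":{"motion":{"type":"array","items":{"type":"array","items":{"type":"number"}}},"grip_force":{"type":"number"}},"required":["motion"]}

```bash
mkdir -p pics; python3 - <<'E'
from rig import sensors, grab_frame, camera_params
import cv2,numpy as np
print(sensors.sense())
for n in("top","scene"):
    p,d=grab_frame(n); cv2.imwrite(f"pics/{n}0.png",p[...,::-1]); np.save(f"pics/{n}0.npy",d)
    c=camera_params(n); print(n,np.round(c["camera_matrix"],1).tolist(),np.round(c["world_from_camera"],3).tolist())
E
```

```text
{'clock': 0.0, 'qpos': array([-1.14236492e+00,  3.53638124e-01,  1.63413784e+00,  1.40573599e-05,
        1.15517977e+00, -2.38372184e-03]), 'qvel': array([-0.00056562, -0.00136726,  0.00088765,  0.00081949,  0.00090983,
        0.00048376]), 'joint_efforts': array([-1.51813358e-03, -6.05259347e+01, -3.42061543e+01, -1.33713456e-04,
        9.49459733e-03, -4.19044213e-06]), 'eef_pos': array([ 260.82489082, -567.4566693 ,  230.56634624]), 'tcp_rot': array([-3.14022961e+00, -1.61020442e-05,  4.30809431e-01]), 'contact_force': array([ 0.8563982 ,  1.00770795, -0.16548702]), 'wrist_torque': array([-0.04277958, -0.02418496,  0.05109044]), 'grasp_force': 0.0, 'opening': 0.9969015397400747}
top [[443.9, 0.0, 316.6], [0.0, 443.9, 198.8], [0.0, 0.0, 1.0]] [[0.012, -0.988, 0.156, 346.159], [-1.0, -0.012, 0.002, -73.129], [0.0, -0.156, -0.988, 1199.496], [0.0, 0.0, 0.0, 1.0]]
scene [[370.1, 0.0, 323.8], [0.0, 370.1, 198.3], [0.0, 0.0, 1.0]] [[-0.867, -0.347, 0.358, 247.473], [-0.499, 0.618, -0.608, 470.216], [-0.01, -0.706, -0.709, 659.007], [0.0, 0.0, 0.0, 1.0]]
```

View pics/top0.png

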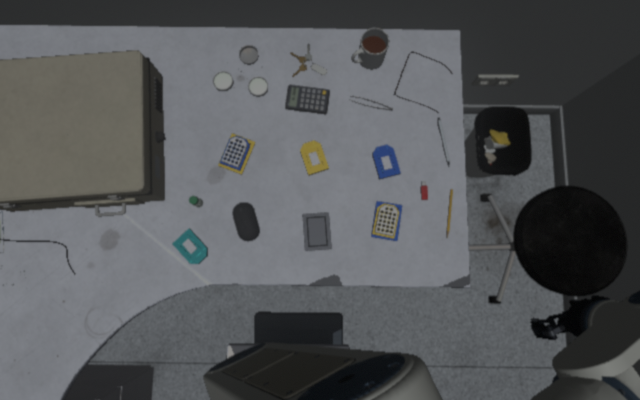

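View pics/scene0.png

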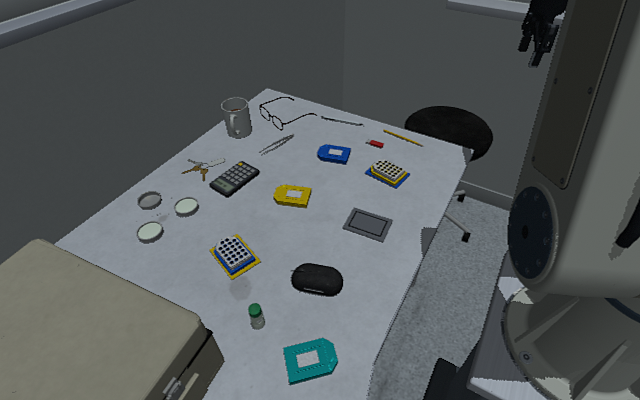

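Top view: candidates are blue plate on the yellow mat (236,153), yellow plate on the blue mat (388,221), grey mat (317,231), yellow cover (314,157), blue cover (386,162). To be left alone: the turquoise cover (190,246, not meant), mouse (246,222), vial (195,201) and USB stick (424,191).

```bash
cat > h.py <<'E'
import numpy as np,cv2
from rig import sensors,grab_frame,camera_params
from scipy.spatial.transform import Rotation as R
def ray(cp,uv,z):
    K,T=np.array(cp["camera_matrix"]),np.array(cp["world_from_camera"])
    uv=np.atleast_2d(np.asarray(uv,float))
    d=(T[:3,:3]@np.linalg.inv(K)@np.c_[uv,np.ones(len(uv))].T).T
    return T[:3,3]+d*((z-T[2,3])/d[:,2])[:,None]
def rel(xyz,yaw,s=None):
    """turn and shift [m] in the tool axes to reach xyz pointing down with yaw"""
    s=s or sensors.sense()
    R0=R.from_euler("xyz",s["tcp_rot"]); R1=R.from_euler("xyz",[np.pi,0,yaw])
    return np.r_[np.round((R0.inv()*R1).as_rotvec(),4),np.round(R0.inv().apply(np.array(xyz)-s["eef_pos"])/1000,4)].tolist()
H={"blue":(105,128),"yellow":(20,33),"teal":(80,98)}
def mask(p,col,smin=110,vmin=50):
    h=cv2.cvtColor(p,cv2.COLOR_RGB2HSV); a,b=H[col]
    return cv2.inRange(h,(a,smin,vmin),(b,255,255))
E
python3 - <<'E'
from h import *
s=sensors.sense(); p,d=grab_frame("wrist"); cv2.imwrite("pics/w0.png",p[...,::-1]); c=camera_params("wrist")
T=np.array(c["world_from_camera"]); print(np.round(c["camera_matrix"],1).tolist())
R0=R.from_euler("xyz",s["tcp_rot"]); print("cam in tool",np.round(R0.inv().apply(T[:3,3]-s["eef_pos"]),1),np.round(R0.as_matrix().T@T[:3,:3],3).tolist())
ct=camera_params("top")
for n,uv in dict(plateB=(236,153),plateY=(388,221),grey=(317,231),coverY=(314,157),coverB=(386,162),mouse=(246,222),vial=(195,201),usb=(424,191),teal=(190,246)).items(): print(n,np.round(ray(ct,uv,12)[0]))
E
```

```text
[[297.7, 0.0, 320.7], [0.0, 297.7, 198.0], [0.0, 0.0, 1.0]]
cam in tool [  72.7    1.1 -142.9] [[0.0, -0.959, -0.285], [1.0, 0.0, -0.0], [0.0, -0.285, 0.959]]
plateB [658. 152.  12.]
plateY [ 475. -264.   12.]
grey [446. -73.  12.]
coverY [650. -63.  12.]
coverB [ 638. -260.   12.]
mouse [468. 118.  12.]
vial [523. 258.  12.]
usb [ 558. -363.   12.]
teal [402. 265.  12.]
```

View pics/w0.png

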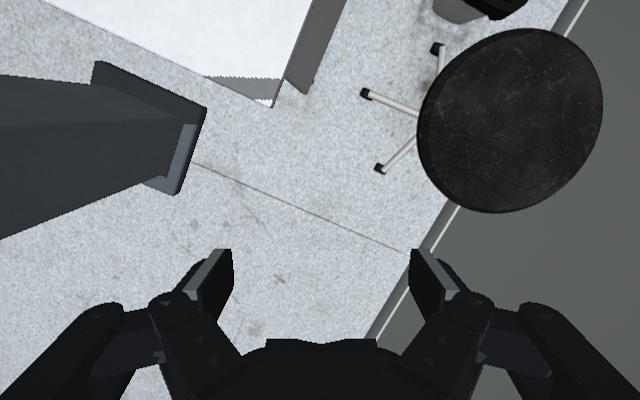

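```bash
python3 -c "
from h import *
print(rel((560,-150,220),0))"
```

```text
[-0.001, 0.0002, 0.4308, 0.4462, -0.2545, 0.011]
```

The rows are not in the units I measure in: turns go in shares of pi rad. I convert before sending: 0.43 rad / 3.1416 = 0.1369.

Emit:
{"name": "move_arm", "arguments": {
  "motion": [
    [0,0,0.0095,0.02,-0.011,0,0.085],
    [0,0,0.0382,0.075,-0.043,0.003,0.085],
    [0,0,0.0637,0.128,-0.073,0.006,0.085],
    [0,0,0.0891,0.182,-0.104,0.01,0.085],
    [0,0,0.1146,0.235,-0.134,0.01,0.085],
    [0,0,0.1369,0.288,-0.164,0.01,0.085],
    [0,0,0.1369,0.34,-0.194,0.011,0.085],
    [0,0,0.1369,0.392,-0.223,0.011,0.085]
  ]
}}

```text
clock: 1.15
eef_pos: [524.9, -199.8, 220.2]
tcp_rot: [3.142, 0.0, 0.001]
contact_force: [0.4, -0.9, 0.8]
opening: 0.992
grasp_force: 0.0
```

Emit:
{"name": "move_arm", "arguments": {
  "motion": [
    [0,0,0,0.03,0,0,0.085],
    [0,0,0,0.06,0,0,0.085],
    [0,0,0,0.06,0,0,0.085],
    [0,0,0,0.06,0,0,0.085]
  ]
}}

```text
clock: 1.65
eef_pos: [583.2, -201.4, 219.7]
tcp_rot: [-3.141, 0.001, 0.001]
contact_force: [0.2, -0.2, -1.0]
opening: 0.994
grasp_force: 0.0
```

```bash
python3 - <<'E'
from h import *
s=sensors.sense(); print(s["clock"],s["eef_pos"],s["tcp_rot"],s["contact_force"])
c=camera_params("wrist");p,d=grab_frame("wrist"); cv2.imwrite("pics/w1.png",p[...,::-1]); np.savez("pics/w1.npz",p=p,d=d,T=c["world_from_camera"],K=c["camera_matrix"])
print(rel((560,-50,220),0))
E
```

```text
1.65 [ 583.23552373 -201.40504975  219.74848382] [-3.14119423e+00  1.41154961e-03  8.71528546e-04] [ 0.15519554 -0.24776752 -0.9902249 ]
[-0.0003, 0.0011, 0.0005, -0.023, -0.1516, 0.0]
```

View pics/w1.png

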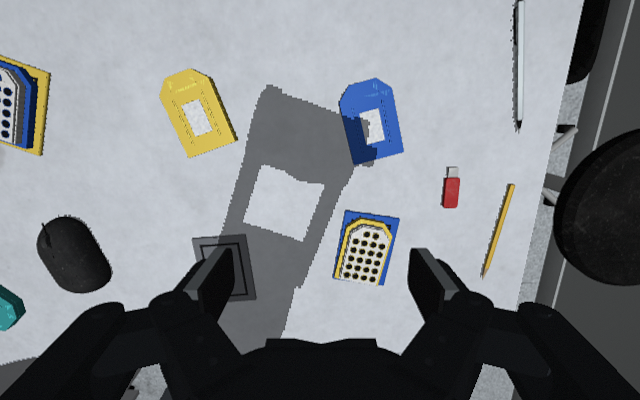

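Wrist view: yellow cover (198,112), blue cover (371,120), yellow plate on blue mat (366,248), grey mat partly behind a finger (225,265), blue plate on yellow mat at the left edge (20,105); turquoise cover at the far left (5,310).

Emit:
{"name": "move_arm", "arguments": {
  "motion": [
    [0,0,0,-0.01,-0.03,0,0.085],
    [0,0,0,-0.03,-0.08,0,0.085],
    [0,0,0,-0.05,-0.13,0,0.085],
    [0,0,0,-0.065,-0.17,0,0.085],
    [0,0,0,-0.075,-0.195,0,0.085],
    [0,0,0,-0.08,-0.2,0,0.085],
    [0,0,0,-0.08,-0.2,0,0.085]
  ]
}}

```text
clock: 2.58
eef_pos: [503.5, -2.0, 220.5]
tcp_rot: [3.141, -0.0, 0.001]
contact_force: [1.9, -0.5, -0.8]
opening: 0.995
grasp_force: 0.0
```

```bash
cat >> h.py <<'E'
def snap(name):
    s=sensors.sense(); c=camera_params("wrist"); p,d=grab_frame("wrist")
    cv2.imwrite(f"pics/{name}.png",p[...,::-1]); np.savez(f"pics/{name}.npz",p=p,d=d,T=c["world_from_camera"],K=c["camera_matrix"],tcp=s["eef_pos"],rot=s["tcp_rot"])
    return load(name)
def load(name):
    f=np.load(f"pics/{name}.npz"); return f["p"],f["d"],dict(camera_matrix=f["K"],world_from_camera=f["T"])
E
python3 - <<'E'
from h import *
s=sensors.sense(); print(s["clock"],s["eef_pos"],s["tcp_rot"])
snap("w2")
E
```

```text
2.575 [503.52738445  -2.01478626 220.50692597] [ 3.14131826e+00 -3.03350652e-04  9.95765503e-04]
```

View pics/w2.png

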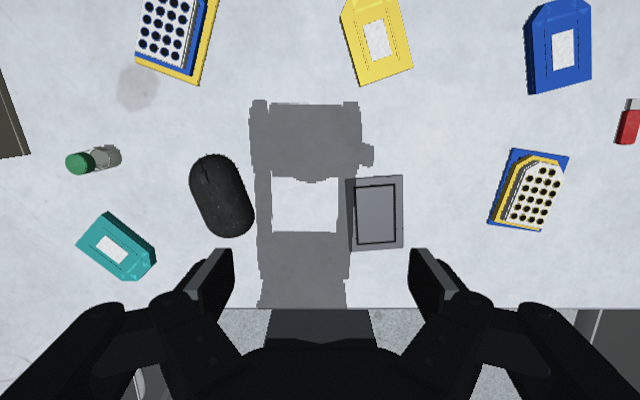

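Second wrist view: grey mat clear at (375,213), yellow plate/blue mat (528,190), blue plate/yellow mat (175,35), covers at (377,40) and (562,48), turquoise (115,245) to be avoided. Next: close nadir view of the yellow plate.

Emit:
{"name": "move_arm", "arguments": {
  "motion": [
    [0,0,0,-0.01,0.03,0.01,0.085],
    [0,0,0,-0.03,0.08,0.02,0.085],
    [0,0,0,-0.05,0.135,0.035,0.085],
    [0,0,0,-0.07,0.19,0.05,0.085],
    [0,0,0,-0.09,0.235,0.06,0.085],
    [0,0,0,-0.1,0.262,0.07,0.085],
    [0,0,0,-0.1,0.262,0.07,0.085],
    [0,0,0,-0.1,0.262,0.07,0.085]
  ]
}}

```text
clock: 3.62
eef_pos: [404.1, -264.0, 150.3]
tcp_rot: [-3.141, -0.0, -0.001]
contact_force: [0.4, -0.3, 0.6]
opening: 0.994
grasp_force: 0.0
```

```bash
python3 - <<'E'
from h import *
s=sensors.sense(); print(s["clock"],s["eef_pos"],s["tcp_rot"])
p,d,c=snap("w3")
cv2.imwrite("pics/w3c.png",cv2.resize(p[0:260,180:460,::-1],None,fx=2,fy=2,interpolation=cv2.INTER_NEAREST))
# height check by depth and colour
T=c["world_from_camera"];K=c["camera_matrix"]
for col in("yellow","blue"):
    m=mask(p,col)[:250]; m[:, :200]=0; m[:,450:]=0
    v,u=np.nonzero(m); z=d[v,u]; X=(T[:3,:3]@(np.linalg.inv(K)@np.c_[u,v,np.ones(len(u))].T*z)).T+T[:3,3]
    print(col,len(u),np.round(np.percentile(X[:,2],[5,25,50,75,95]),1),u.min(),u.max(),v.min(),v.max())
E
```

```text
3.625 [ 404.1198302  -264.02058774  150.34110416] [-3.14143873e+00 -4.72137902e-05 -5.51232817e-04]
yellow 1795 [13.  13.8 14.5 24.8 26.3] 273 352 51 160
blue 1881 [3.7 4.5 5.  5.5 6.2] 273 363 44 165
```

View pics/w3c.png

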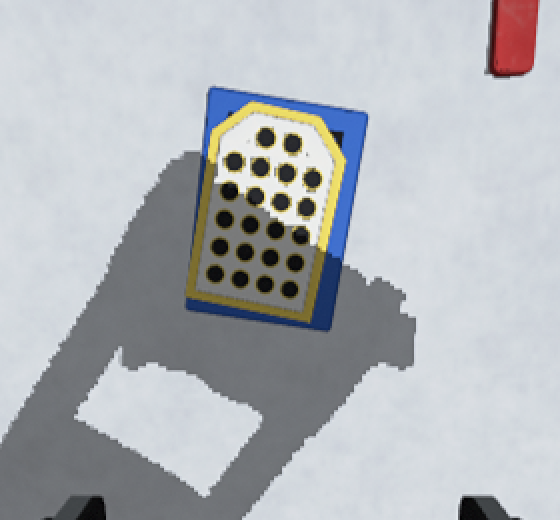

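Crop: yellow plate (ringed yellow, cut corners away from the robot) at about (317,105) of the full frame, on the blue mat – the right one; depth gives skirt top 14, body 25, mat 5 mm. USB at upper right.

```bash
cat >> h.py <<'E'
def rect(v,col,z,roi,tol=4):
    """min-area rectangle of the colour near height z inside roi (u0,u1,v0,v1), on the plane z: centre, yaw, size"""
    p,d,c=v; T,K=c["world_from_camera"],c["camera_matrix"]
    m=mask(p,col) if isinstance(col,str) else col
    r=np.zeros_like(m); r[roi[2]:roi[3],roi[0]:roi[1]]=255; m=cv2.bitwise_and(m,r)
    vv,uu=np.mgrid[:400,:640]; zz=T[2,3]+d*(np.stack([(uu-K[0,2])/K[0,0],(vv-K[1,2])/K[1,1],np.ones_like(d)],-1)@T[2,:3])
    m[(abs(zz-z)>tol)|(d==0)]=0
    m=cv2.morphologyEx(m,cv2.MORPH_OPEN,np.ones((2,2),np.uint8))
    n,l,st,_=cv2.connectedComponentsWithStats(m); 
    for i in range(1,n):
        if st[i,4]<15: m[l==i]=0
    q=np.argwhere(m)[:,::-1]
    w=ray(c,q,z)[:,:2].astype(np.float32)
    (x,y),(a,b),t=cv2.minAreaRect(w); t=np.radians(t)
    if a<b: t+=np.pi/2; a,b=b,a
    t=(t+np.pi/2)%np.pi-np.pi/2
    return np.round([x,y,t,a,b],3)
def tri(v1,v2,uv1,uv2):
    """height of a point seen in two views"""
    o,g=[],[]
    for (_,_,c),uv in((v1,uv1),(v2,uv2)):
        a=ray(c,uv,0)[0]; o.append(c["world_from_camera"][:3,3]); g.append((a-o[-1])/np.linalg.norm(a-o[-1]))
    A=np.c_[g[0],-g[1]]; s=np.linalg.lstsq(A,o[1]-o[0],rcond=None)[0]
    return (o[0]+s[0]*g[0]+o[1]+s[1]*g[1])/2
E
python3 - <<'E'
from h import *
v=load("w3"); roi=(250,390,20,190)
Y=rect(v,"yellow",14,roi); M=rect(v,"blue",5,roi)
print("plateY",Y); print("matB",M)
v2=load("w2")
g=cv2.cvtColor(v2[0],cv2.COLOR_RGB2GRAY); gm=cv2.inRange(g,30,145); print("grey",rect(v2,gm,5,(343,410,165,258),3))
# two-view height: mat corners top-left/top-right in w2 and w3
print(rect(v2,"yellow",14,(480,580,140,240)),rect(v2,"blue",5,(480,580,140,240)))
w1=load("w1")
for col,z,r1,r2 in(("blue",14,(325,410,70,170),(515,600,0,100)),("yellow",14,(150,245,60,165),(330,420,0,95))):
    print("cover",col,rect(w1,col,z,r1),rect(v2,col,z,r2))
print(rel((Y[0],Y[1],60),Y[2]))
E
```

```text
plateY [ 4.78753e+02 -2.58507e+02 -2.02000e-01  8.72620e+01  5.96030e+01]
matB [ 4.78054e+02 -2.61473e+02 -1.52000e-01  9.87120e+01  7.10940e+01]
grey [ 4.47439e+02 -7.23990e+01  8.00000e-02  9.98140e+01  7.12210e+01]
[ 488.08  -240.49    -0.618   96.207   41.45 ] [ 4.78117e+02 -2.60614e+02 -1.58000e-01  9.87360e+01  7.18380e+01]
cover blue [ 6.42630e+02 -2.59523e+02  2.65000e-01  8.74020e+01  5.98910e+01] [ 6.42461e+02 -2.58232e+02  2.71000e-01  8.78890e+01  6.23480e+01]
cover yellow [ 6.51962e+02 -6.20110e+01  3.36000e-01  8.71340e+01  6.06320e+01] [ 6.50078e+02 -6.14390e+01  3.32000e-01  8.40810e+01  6.04290e+01]
[-0.0001, -0.0002, 0.2024, 0.0744, -0.0051, 0.0905]
```

```bash
python3 - <<'E'
from h import *
p,d,c=load("w3"); f=np.load("pics/w3.npz"); T,K=f["T"],f["K"]
vv,uu=np.nonzero((d>0)&(d<260)); z=d[vv,uu]
X=(T[:3,:3]@(np.linalg.inv(K)@np.c_[uu,vv,np.ones(len(uu))].T*z)).T+T[:3,3]
t=R.from_euler("xyz",f["rot"]).inv().apply(X-f["tcp"])
k=t[:,2]>-40
print("max tool z of fingers",np.round(np.sort(t[k,2])[-40::6],1)); q=t[k][t[k][:,2]>t[k][:,2].max()-4]; print(np.round(q[::max(1,len(q)//8)],1))
E
```

```text
max tool z of fingers [152.3 152.4 152.5 152.5 152.6 152.8 152.9]
[[ 163.2 -274.7  150.9]
 [ 161.3   59.3  149.6]
 [ 159.8  -77.8  152.1]
 [ 157.1 -214.3  150.8]
 [ 155.5  139.4  150.2]
 [ 153.5  -23.3  151.3]
 [ 150.8 -134.4  150.1]
 [ 148.6 -141.8  150.3]
 [ 142.9  131.1  149. ]]
```

To row units: 0.202 rad / 3.1416 = 0.0643.

Emit:
{"name": "move_arm", "arguments": {
  "motion": [
    [0,0,0.0159,0.015,-0.001,0.015,0.085],
    [0,0,0.0382,0.035,-0.003,0.035,0.085],
    [0,0,0.0573,0.055,-0.004,0.06,0.085],
    [0,0,0.0643,0.07,-0.005,0.08,0.085],
    [0,0,0.0643,0.0744,-0.0051,0.0905,0.085],
    [0,0,0.0643,0.0744,-0.0051,0.0905,0.085]
  ]
}}

```text
clock: 4.42
eef_pos: [478.3, -257.8, 59.4]
tcp_rot: [-3.141, 0.001, -0.2]
contact_force: [-0.7, -1.0, -0.4]
opening: 1.0
grasp_force: 0.0
```

```bash
python3 - <<'E'
from h import *
s=sensors.sense(); print(s["clock"],s["eef_pos"],s["tcp_rot"],rel((478.75,-258.5,6),-.202))
E
```

```text
4.425 [ 478.28912511 -257.78921522   59.4359604 ] [-3.14125525e+00  1.21014751e-03 -1.99539772e-01] [-0.0003, 0.0012, 0.0025, 0.0007, 0.0006, 0.0534]
```

```bash
python3 - <<'E'
from h import *
p,d,c=load("w3"); f=np.load("pics/w3.npz"); T,K=f["T"],f["K"]
vv,uu=np.nonzero((d>0)&(d<230)); z=d[vv,uu]
X=(T[:3,:3]@(np.linalg.inv(K)@np.c_[uu,vv,np.ones(len(uu))].T*z)).T+T[:3,3]
t=R.from_euler("xyz",f["rot"]).inv().apply(X-f["tcp"])
k=(abs(t[:,0])<40)&(abs(t[:,1])<70)&(t[:,2]<60); t=t[k]; uu=uu[k];vv=vv[k]
i=np.argsort(t[:,2])[-30::4]; print(np.c_[np.round(t[i],1),uu[i],vv[i]])
E
```

```text
[[-9.00e-01  4.32e+01 -1.37e+01  4.08e+02  2.68e+02]
 [-4.00e-01  4.32e+01 -1.36e+01  4.08e+02  2.67e+02]
 [ 5.50e+00 -4.19e+01 -1.35e+01  2.32e+02  2.56e+02]
 [ 6.50e+00 -4.18e+01 -1.34e+01  2.32e+02  2.54e+02]
 [-4.40e+00  4.32e+01 -1.33e+01  4.07e+02  2.74e+02]
 [-5.10e+00 -4.19e+01 -1.31e+01  2.34e+02  2.75e+02]
 [-6.30e+00 -4.20e+01 -1.30e+01  2.34e+02  2.77e+02]
 [ 6.00e-01  4.35e+01 -1.24e+01  4.08e+02  2.64e+02]]
```

To row units: 0.0025 rad / 3.1416 = 0.0008.

Emit:
{"name": "move_arm", "arguments": {
  "motion": [
    [0,0,0.0008,0.0007,0.0006,0.025,0.085],
    [0,0,0.0008,0.0007,0.0006,0.045,0.085],
    [0,0,0.0008,0.0007,0.0006,0.0555,0.085],
    [0,0,0.0008,0.0007,0.0006,0.0565,0.07],
    [0,0,0.0008,0.0007,0.0006,0.0565,0.064],
    [0,0,0.0008,0.0007,0.0006,0.0565,0.058],
    [0,0,0.0008,0.0007,0.0006,0.0565,0.05],
    [0,0,0.0008,0.0007,0.0006,0.0565,0.05]
  ],
  "grip_force": 30
}}

```text
clock: 5.42
eef_pos: [479.5, -259.5, 4.4]
tcp_rot: [3.141, -0.001, -0.204]
contact_force: [-1.9, 1.2, 5.1]
opening: 0.69
grasp_force: 31.3
```

Emit:
{"name": "move_arm", "arguments": {
  "motion": [
    [0,0,0,0,0,-0.005,0.05],
    [0,0,0,0,0,-0.02,0.05],
    [0,0,0,0,0,-0.045,0.05],
    [0,0,0,0,0,-0.06,0.05],
    [0,0,0,0,0,-0.065,0.05],
    [0,0,0,0,0,-0.065,0.05]
  ]
}}

```text
clock: 6.18
eef_pos: [479.1, -259.3, 68.5]
tcp_rot: [3.141, -0.0, -0.204]
contact_force: [0.1, -1.1, -0.8]
opening: 0.691
grasp_force: 32.7
```

```bash
python3 - <<'E'
from h import *
s=sensors.sense(); print(s["clock"],s["eef_pos"],s["tcp_rot"],s["grasp_force"],s["opening"])
p,d,c=snap("w4")
print(rel((447.4,-72.4,s["eef_pos"][2]),.08))
E
```

```text
6.175 [ 479.10461231 -259.2670876    68.47205936] [ 3.14148828e+00 -4.13903756e-04 -2.03733651e-01] 32.66031861305237 0.6908745497283096
[-0.0002, 0.0003, -0.2837, -0.0686, -0.1765, -0.0004]
```

View pics/w4.png

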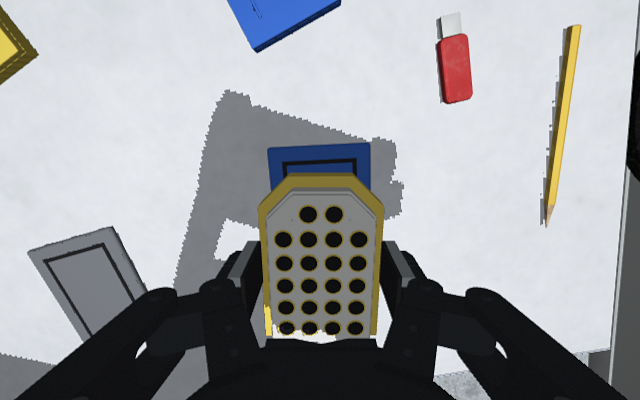

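Yellow plate held level between the fingers (320,255), blue mat (320,160) below now free. On to the grey mat.

To row units: -0.2837 rad / 3.1416 = -0.0903.

Emit:
{"name": "move_arm", "arguments": {
  "motion": [
    [0,0,-0.0095,-0.01,-0.02,0,0.05],
    [0,0,-0.0318,-0.025,-0.06,0,0.05],
    [0,0,-0.0573,-0.042,-0.105,0,0.05],
    [0,0,-0.0796,-0.058,-0.145,0,0.05],
    [0,0,-0.0903,-0.0675,-0.17,0,0.05],
    [0,0,-0.0903,-0.0686,-0.1765,0,0.05],
    [0,0,-0.0903,-0.0686,-0.1765,0.02,0.05],
    [0,0,-0.0903,-0.0686,-0.1765,0.04,0.05]
  ]
}}

```text
clock: 7.22
eef_pos: [447.7, -72.5, 27.8]
tcp_rot: [3.141, -0.0, 0.08]
contact_force: [-0.3, -0.6, -0.1]
opening: 0.687
grasp_force: 32.7
```

```bash
python3 - <<'E'
from h import *
s=sensors.sense(); print(s["clock"],s["eef_pos"],s["tcp_rot"],rel((447.4,-72.4,5),.08))
E
```

```text
7.225 [447.65858976 -72.46249428  27.77208858] [ 3.14142626e+00 -4.60809685e-04  8.01185490e-02] [0.0002, -0.0005, 0.0001, -0.0003, -0.0001, 0.0228]
```

Emit:
{"name": "move_arm", "arguments": {
  "motion": [
    [0,0,0,0,0,0.012,0.05],
    [0,0,0,0,0,0.02,0.05],
    [0,0,0,0,0,0.0232,0.05],
    [0,0,0,0,0,0.0232,0.05],
    [0,0,0,0,0,0.0232,0.07],
    [0,0,0,0,0,0.0232,0.085],
    [0,0,0,0,0,0.0232,0.085],
    [0,0,0,0,0,0,0.085]
  ]
}}

```text
clock: 8.22
eef_pos: [446.5, -72.3, 27.6]
tcp_rot: [-3.141, 0.003, 0.08]
contact_force: [0.6, -0.1, 0.1]
opening: 0.998
grasp_force: 0.0
```

```bash
python3 - <<'E'
from h import *
s=sensors.sense(); print(s["clock"],s["eef_pos"],s["tcp_rot"],rel((585,153,150),-.1))
print(cv2.__version__)
v=load("w2"); print(rect(v,"yellow",5,(120,225,0,95)))
E
```

```text
8.225 [446.49505621 -72.31832103  27.64335831] [-3.14092766e+00  2.64344134e-03  8.00203704e-02] [-0.0004, 0.0027, 0.18, 0.1557, -0.2136, -0.1226]
4.12.0
[ 6.56084e+02  1.52503e+02 -3.55000e-01  9.08580e+01  7.15610e+01]
```

```bash
python3 -c "
from h import *
print(rel((588,176,150),-.33))"
```

```text
[-0.0001, 0.0027, 0.41, 0.1606, -0.2363, -0.1226]
```

To row units: 0.41 rad / 3.1416 = 0.1305.

Emit:
{"name": "move_arm", "arguments": {
  "motion": [
    [0,0,0,0,0,-0.04,0.085],
    [0,0,0.0191,0.015,-0.02,-0.09,0.085],
    [0,0,0.0477,0.045,-0.066,-0.12,0.085],
    [0,0,0.0796,0.08,-0.115,-0.1226,0.085],
    [0,0,0.1114,0.112,-0.165,-0.1226,0.085],
    [0,0,0.1305,0.14,-0.206,-0.1226,0.085],
    [0,0,0.1305,0.1606,-0.2363,-0.1226,0.085],
    [0,0,0.1305,0.1606,-0.2363,-0.1226,0.085]
  ]
}}

```text
clock: 9.22
eef_pos: [589.7, 178.0, 150.7]
tcp_rot: [-3.141, -0.001, -0.328]
contact_force: [-0.8, 0.0, 0.6]
opening: 0.998
grasp_force: 0.0
```

Emit:
{"name": "move_arm", "arguments": {
  "motion": [
    [0,0,0,0,0,0,0.085],
    [0,0,0,0,0,0,0.085]
  ]
}}

```text
clock: 9.48
eef_pos: [588.2, 174.8, 150.8]
tcp_rot: [3.141, 0.001, -0.331]
contact_force: [0.1, -0.6, -0.2]
opening: 0.994
grasp_force: 0.0
```

```bash
python3 - <<'E'
from h import *
s=sensors.sense(); print(s["clock"],s["eef_pos"],s["tcp_rot"])
v=snap("w5"); cv2.imwrite("pics/w5c.png",cv2.resize(v[0][0:260,180:460,::-1],None,fx=2,fy=2,interpolation=cv2.INTER_NEAREST))
for z in (13,14): print(rect(v,"blue",z,(230,410,10,210)))
print("matY",rect(v,"yellow",5,(230,410,10,210)))
B=rect(v,"blue",14,(230,410,10,210)); print(rel((B[0],B[1],60),B[2]))
E
```

```text
9.475 [588.15589391 174.78702446 150.83993433] [ 3.14106484e+00  5.28404621e-04 -3.30923819e-01]
[ 6.62319e+02  1.54001e+02 -3.44000e-01  8.72860e+01  5.94880e+01]
[ 6.62301e+02  1.53989e+02 -3.44000e-01  8.69750e+01  5.92760e+01]
matY [ 6.59957e+02  1.52410e+02 -3.56000e-01  9.87600e+01  7.10220e+01]
[0.0003, 0.0002, 0.0131, 0.0767, -0.0044, 0.0909]
```

View pics/w5c.png

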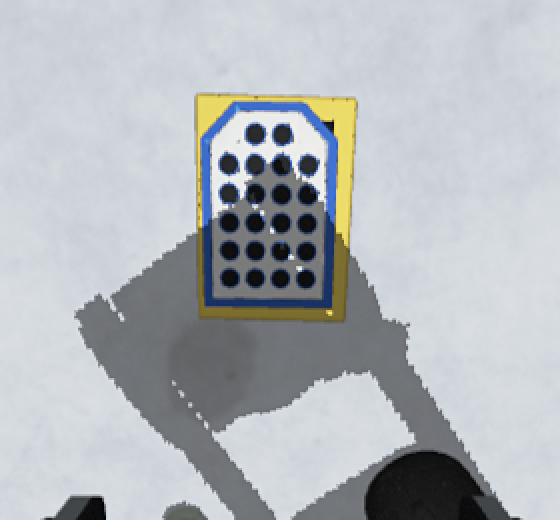

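Crop: blue plate (ringed blue), full-frame (315,100), cut corners away, on the yellow mat; mouse and vial at the bottom, clear of the fingers' way.

To row units: 0.013 rad / 3.1416 = 0.0041.

Emit:
{"name": "move_arm", "arguments": {
  "motion": [
    [0,0,0.0041,0.015,-0.001,0.015,0.085],
    [0,0,0.0041,0.04,-0.002,0.04,0.085],
    [0,0,0.0041,0.065,-0.004,0.07,0.085],
    [0,0,0.0041,0.0767,-0.0044,0.09,0.085],
    [0,0,0.0041,0.0767,-0.0044,0.11,0.085],
    [0,0,0.0041,0.0767,-0.0044,0.11,0.085]
  ]
}}

```text
clock: 10.28
eef_pos: [661.1, 154.5, 38.4]
tcp_rot: [3.139, 0.003, -0.344]
contact_force: [-0.4, -0.1, -1.6]
opening: 0.995
grasp_force: 0.0
```

```bash
python3 - <<'E'
from h import *
s=sensors.sense(); print(s["clock"],s["eef_pos"],s["tcp_rot"],rel((662.3,154,3.5),-.344))
E
```

```text
10.275 [661.05635415 154.49338178  38.41375109] [ 3.13942278  0.00347239 -0.34365364] [0.0022, 0.0035, 0.0004, 0.0015, -0.0, 0.0349]
```

Emit:
{"name": "move_arm", "arguments": {
  "motion": [
    [0,0,0,0.0005,0,0.02,0.085],
    [0,0,0,0.0005,0,0.034,0.085],
    [0,0,0,0.0005,0,0.036,0.075],
    [0,0,0,0.0005,0,0.036,0.068],
    [0,0,0,0.0005,0,0.036,0.062],
    [0,0,0,0.0005,0,0.036,0.05],
    [0,0,0,0.0005,0,0.036,0.05],
    [0,0,0,0.0005,0,0.036,0.05]
  ],
  "grip_force": 30
}}

```text
clock: 11.28
eef_pos: [663.7, 155.1, 5.9]
tcp_rot: [-3.141, -0.001, -0.343]
contact_force: [-1.4, -0.1, 5.5]
opening: 0.691
grasp_force: 32.1
```

```bash
python3 - <<'E'
from h import *
s=sensors.sense(); print(s["clock"],s["eef_pos"],s["tcp_rot"],s["contact_force"])
E
```

```text
11.275 [663.71504359 155.13445168   5.87463475] [-3.14096409e+00 -9.07231495e-04 -3.42992529e-01] [-1.39079055 -0.11746641  5.4567839 ]
```

Emit:
{"name": "move_arm", "arguments": {
  "motion": [
    [0,0,0,0,0,-0.005,0.05],
    [0,0,0,0,0,-0.025,0.05],
    [0,0,0,0,0,-0.06,0.05],
    [0,0,0,0,0,-0.08,0.05],
    [0,0,0,0,0,-0.08,0.05],
    [0,0,0,0,0,-0.08,0.05]
  ]
}}

```text
clock: 12.02
eef_pos: [662.6, 154.9, 84.2]
tcp_rot: [3.141, 0.001, -0.343]
contact_force: [-0.2, 0.4, -0.7]
opening: 0.684
grasp_force: 32.6
```

```bash
python3 - <<'E'
from h import *
s=sensors.sense(); print(s["clock"],s["eef_pos"],s["tcp_rot"],s["grasp_force"])
v=snap("w6"); f=np.load("pics/w6.npz")
# held skirt in tool frame
h=s["eef_pos"][2]+14-3.3
r=rect(v,"blue",h,(230,410,150,340),6); t=R.from_euler("xyz",f["rot"]).inv().apply(np.r_[r[:2],h]-f["tcp"]); print("held",r,t, "depth-z",h)
print("matY",rect(v,"yellow",5,(200,440,60,330)))
yaw=-.152;print(rel((478,-261.3,80),yaw))
E
```

```text
12.025 [662.61962191 154.88291857  84.15758869] [ 3.14101014e+00  9.07002525e-04 -3.42940184e-01] 32.585731744766235
held [ 6.63923e+02  1.53331e+02 -3.43000e-01  8.63060e+01  5.84760e+01] [  1.73962113   1.02951343 -10.70098435] depth-z 94.85758868803669
matY [691.724 140.909   1.214  70.961  32.759]
[0.0009, 0.0017, -0.191, -0.0337, 0.4539, 0.0042]
```

```bash
python3 - <<'E'
from h import *
v=load("w6"); f=np.load("pics/w6.npz"); p,d,c=v; T,K=f["T"],f["K"]
m=mask(p,"blue"); m[:150]=0; m[340:]=0; m[:,:230]=0; m[:,410:]=0
vv,uu=np.nonzero(m); X=(T[:3,:3]@(np.linalg.inv(K)@np.c_[uu,vv,np.ones(len(uu))].T*d[vv,uu])).T+T[:3,3]
t=R.from_euler("xyz",f["rot"]).inv().apply(X-f["tcp"])
print(np.round(np.percentile(t[:,2],[5,25,50,75,95]),1))
k=(abs(t[:,1])<15)&(t[:,2]>-14)&(t[:,0]>30); print("front x",np.sort(t[k,0])[-12:].round(1),"z",np.median(t[k,2]).round(1)); 
k=(abs(t[:,0])<25)&(t[:,2]>-14); print("y",t[k,1].min(),t[k,1].max()); print(vv.min(),vv.max())
E
```

```text
[-20.2 -19.2  -8.6  -8.   -7.1]
front x [44.5 44.5 44.5 44.5 44.5 44.5 44.5 44.6 44.6 44.6 44.6 44.6] z -8.0
y -29.383327934023384 30.51019327643147
172 333
```

To row units: -0.19 rad / 3.1416 = -0.0605.

Emit:
{"name": "move_arm", "arguments": {
  "motion": [
    [0,0,-0.0064,-0.001,0.02,0,0.05],
    [0,0,-0.0159,-0.005,0.065,0,0.05],
    [0,0,-0.0286,-0.009,0.12,0,0.05],
    [0,0,-0.0414,-0.013,0.175,0,0.05],
    [0,0,-0.0541,-0.017,0.23,0,0.05],
    [0,0,-0.0605,-0.021,0.285,0,0.05],
    [0,0,-0.0605,-0.025,0.34,0,0.05],
    [0,0,-0.0605,-0.029,0.39,0,0.05]
  ]
}}

```text
clock: 13.08
eef_pos: [503.2, -203.9, 83.8]
tcp_rot: [-3.141, 0.002, -0.153]
contact_force: [0.8, -1.0, -1.3]
opening: 0.687
grasp_force: 32.6
```

Emit:
{"name": "move_arm", "arguments": {
  "motion": [
    [0,0,0,-0.001,0.03,0,0.05],
    [0,0,0,-0.003,0.055,0,0.05],
    [0,0,0,-0.004,0.063,0,0.05],
    [0,0,0,-0.004,0.064,0.02,0.05],
    [0,0,0,-0.004,0.064,0.04,0.05],
    [0,0,0,-0.004,0.064,0.05,0.05],
    [0,0,0,-0.004,0.064,0.05,0.05]
  ]
}}

```text
clock: 13.95
eef_pos: [490.6, -264.4, 34.0]
tcp_rot: [-3.141, 0.002, -0.153]
contact_force: [0.1, 0.5, -0.5]
opening: 0.686
grasp_force: 32.6
```

```bash
python3 - <<'E'
from h import *
for i in range(2): s=sensors.sense(); print(s["clock"],s["eef_pos"],s["tcp_rot"],rel((477.4,-260.8,6),-.154))
E
```

```text
13.95 [ 490.59025435 -264.35599593   34.03692821] [-3.14083651e+00  1.87763821e-03 -1.52516844e-01] [-0.0008, 0.0019, 0.0015, -0.0135, -0.0015, 0.0281]
13.95 [ 490.59025435 -264.35599593   34.03692821] [-3.14083651e+00  1.87763821e-03 -1.52516844e-01] [-0.0008, 0.0019, 0.0015, -0.0135, -0.0015, 0.0281]
```

To row units: 0.0015 rad / 3.1416 = 0.0005.

Emit:
{"name": "move_arm", "arguments": {
  "motion": [
    [0,0,0.0005,-0.007,-0.001,0,0.05],
    [0,0,0.0005,-0.0135,-0.0015,0.008,0.05],
    [0,0,0.0005,-0.0135,-0.0015,0.014,0.05],
    [0,0,0.0005,-0.0135,-0.0015,0.014,0.05],
    [0,0,0.0005,-0.0135,-0.0015,0.014,0.05]
  ]
}}

```text
clock: 14.58
eef_pos: [478.2, -261.8, 20.9]
tcp_rot: [3.142, -0.0, -0.155]
contact_force: [0.3, 0.4, -0.1]
opening: 0.686
grasp_force: 32.6
```

```bash
python3 - <<'E'
from h import *
s=sensors.sense(); print(s["clock"],s["eef_pos"],s["tcp_rot"],rel((477.4,-260.8,6),-.154))
E
```

```text
14.575 [ 478.22204406 -261.75083373   20.94328995] [ 3.14153890e+00 -3.04066548e-04 -1.54555125e-01] [0.0001, -0.0003, -0.0006, -0.001, -0.0008, 0.0149]
```

Emit:
{"name": "move_arm", "arguments": {
  "motion": [
    [0,0,0,-0.0008,-0.0006,0.008,0.05],
    [0,0,0,-0.0008,-0.0006,0.013,0.05],
    [0,0,0,-0.0008,-0.0006,0.0155,0.05],
    [0,0,0,-0.0008,-0.0006,0.0158,0.05],
    [0,0,0,-0.0008,-0.0006,0.0158,0.065],
    [0,0,0,-0.0008,-0.0006,0.0158,0.085],
    [0,0,0,-0.0008,-0.0006,0.0158,0.085],
    [0,0,0,-0.0008,-0.0006,0,0.085]
  ]
}}

```text
clock: 15.58
eef_pos: [476.4, -260.4, 20.4]
tcp_rot: [-3.141, 0.002, -0.155]
contact_force: [0.6, -0.2, 0.1]
opening: 0.997
grasp_force: 0.0
```

Emit:
{"name": "move_arm", "arguments": {
  "motion": [
    [0,0,0,0,0,-0.04,0.085],
    [0,0,0,-0.03,0,-0.09,0.085],
    [0,0,0,-0.06,0,-0.125,0.085],
    [0,0,0,-0.073,0,-0.13,0.085],
    [0,0,0,-0.073,0,-0.13,0.085],
    [0,0,0,-0.073,0,-0.13,0.085]
  ]
}}

```text
clock: 16.32
eef_pos: [405.4, -249.7, 150.2]
tcp_rot: [-3.141, 0.001, -0.155]
contact_force: [0.0, -0.5, -0.5]
opening: 0.996
grasp_force: 0.0
```

```bash
cat >> h.py <<'E'
def check(name,plate,mat,roi=(230,410,10,210)):
    v=snap(name); P=rect(v,plate,14,roi); M=rect(v,mat,5,roi); c,s=np.cos(M[2]),np.sin(M[2]); e=P[:2]-M[:2]
    print(name,"plate",P,"mat",M,"offset in mat axes",np.round([c*e[0]+s*e[1],-s*e[0]+c*e[1],P[2]-M[2]],3))
E
python3 - <<'E'
from h import *
s=sensors.sense(); print(s["clock"],s["eef_pos"],s["tcp_rot"])
v=snap("w7"); cv2.imwrite("pics/w7c.png",cv2.resize(v[0][0:260,180:460,::-1],None,fx=2,fy=2,interpolation=cv2.INTER_NEAREST))
roi=(230,410,10,210)
print(rect(v,"blue",5,roi,3),rect(v,"blue",14,roi,3))
E
```

```text
16.325 [ 405.42557703 -249.68570045  150.19881038] [-3.14123666e+00  5.67259306e-04 -1.54647418e-01]
[ 4.77758e+02 -2.61404e+02 -1.54000e-01  9.83760e+01  7.11150e+01] [ 4.76327e+02 -2.62092e+02 -1.54000e-01  8.69960e+01  5.99300e+01]
```

View pics/w7c.png

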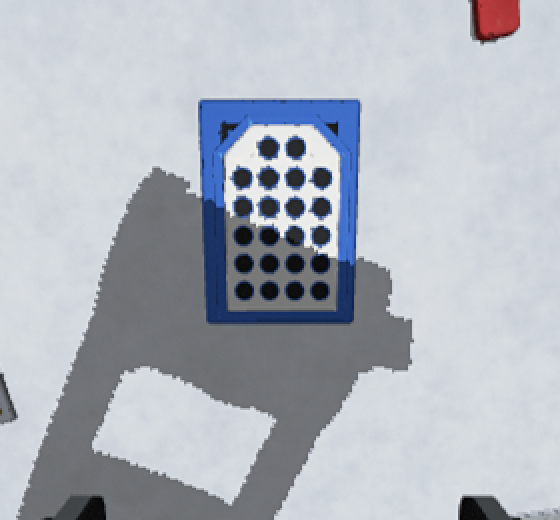

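Crop: blue plate on the blue mat, cut corners away, square, but about 1.5 mm short in x (wider blue margin at the top, y≈110) and 0.7 mm in y; I regrasp and nudge it.

Emit:
{"name": "move_arm", "arguments": {
  "motion": [
    [0,0,0,0.035,0,0.04,0.085],
    [0,0,0,0.073,0,0.09,0.085],
    [0,0,0,0.073,0,0.13,0.085],
    [0,0,0,0.073,0,0.145,0.085],
    [0,0,0,0.073,0,0.146,0.068],
    [0,0,0,0.073,0,0.146,0.05],
    [0,0,0,0.073,0,0.146,0.05],
    [0,0,0,0.073,0,0.146,0.05]
  ]
}}

```text
clock: 17.38
eef_pos: [477.7, -261.2, 5.9]
tcp_rot: [3.141, -0.002, -0.155]
contact_force: [0.1, 0.1, -1.4]
opening: 0.685
grasp_force: 32.3
```

Emit:
{"name": "move_arm", "arguments": {
  "motion": [
    [0,0,0,0,0,-0.006,0.05],
    [0,0,0,0.0016,-0.0007,-0.006,0.05],
    [0,0,0,0.0016,-0.0007,-0.006,0.05],
    [0,0,0,0.0016,-0.0007,-0.001,0.05],
    [0,0,0,0.0016,-0.0007,0,0.05],
    [0,0,0,0.0016,-0.0007,0,0.07],
    [0,0,0,0.0016,-0.0007,0,0.085],
    [0,0,0,0.0016,-0.0007,0,0.085]
  ]
}}

```text
clock: 18.38
eef_pos: [478.8, -260.4, 4.6]
tcp_rot: [-3.141, 0.0, -0.154]
contact_force: [0.7, 0.7, -0.9]
opening: 0.997
grasp_force: 0.0
```

Emit:
{"name": "move_arm", "arguments": {
  "motion": [
    [0,0,0,0,0,-0.04,0.085],
    [0,0,0,-0.03,0,-0.09,0.085],
    [0,0,0,-0.06,0,-0.13,0.085],
    [0,0,0,-0.073,0,-0.145,0.085],
    [0,0,0,-0.073,0,-0.145,0.085],
    [0,0,0,-0.073,0,-0.145,0.085]
  ]
}}

```text
clock: 19.12
eef_pos: [407.1, -249.3, 149.3]
tcp_rot: [-3.141, 0.0, -0.155]
contact_force: [-0.6, -0.0, -1.2]
opening: 0.996
grasp_force: 0.0
```

```bash
python3 - <<'E'
from h import *
s=sensors.sense(); print(s["clock"],s["eef_pos"],s["tcp_rot"])
v=snap("w8"); roi=(230,410,10,210)
print(rect(v,"blue",5,roi,3),rect(v,"blue",14,roi,3))
# yellow plate on grey: nadir view target, yaw .08
print(rel((447.4-73,-72.4-6,150),.08))
E
```

```text
19.125 [ 407.11174207 -249.26180684  149.27607308] [-3.14144376e+00  1.91759351e-04 -1.54555020e-01]
[ 4.78081e+02 -2.61457e+02 -1.54000e-01  9.74500e+01  7.11500e+01] [ 4.78003e+02 -2.61820e+02 -1.55000e-01  8.67450e+01  5.99390e+01]
[-0.0005, 0.0008, -0.2344, -0.0585, -0.1637, -0.0009]
```

Blue plate now within 0.4 mm of its mat's centre. Next the parked yellow plate.

To row units: -0.2344 rad / 3.1416 = -0.0746.

Emit:
{"name": "move_arm", "arguments": {
  "motion": [
    [0,0,-0.0127,-0.01,-0.03,0,0.085],
    [0,0,-0.0382,-0.028,-0.08,0,0.085],
    [0,0,-0.0637,-0.045,-0.13,0,0.085],
    [0,0,-0.0746,-0.057,-0.158,0,0.085],
    [0,0,-0.0746,-0.0585,-0.1637,0,0.085],
    [0,0,-0.0746,-0.0585,-0.1637,0,0.085],
    [0,0,-0.0746,-0.0585,-0.1637,0,0.085]
  ]
}}

```text
clock: 20.05
eef_pos: [374.7, -79.2, 149.7]
tcp_rot: [3.141, 0.0, 0.079]
contact_force: [0.5, -0.1, 0.2]
opening: 0.993
grasp_force: 0.0
```

```bash
python3 - <<'E'
from h import *
s=sensors.sense(); print(s["clock"],s["eef_pos"],s["tcp_rot"])
v=snap("w9"); P=rect(v,"yellow",14,(230,410,10,210)); print(P, rel((P[0],P[1],50),P[2]))
E
```

```text
20.05 [374.74200198 -79.24370848 149.69968482] [3.14145284e+00 1.37588993e-04 7.88933673e-02]
[ 4.47271e+02 -7.42720e+01  8.00000e-02  8.67190e+01  5.98000e+01] [0.0001, 0.0001, -0.0014, 0.0728, 0.0007, 0.0997]
```

Emit:
{"name": "move_arm", "arguments": {
  "motion": [
    [0,0,0,0.035,0,0.04,0.085],
    [0,0,0,0.0728,0,0.09,0.085],
    [0,0,0,0.0728,0,0.13,0.085],
    [0,0,0,0.0728,0,0.145,0.085],
    [0,0,0,0.0728,0,0.146,0.068],
    [0,0,0,0.0728,0,0.146,0.05],
    [0,0,0,0.0728,0,0.146,0.05],
    [0,0,0,0.0728,0,0.146,0.05]
  ]
}}

```text
clock: 21.1
eef_pos: [447.5, -72.8, 4.9]
tcp_rot: [3.141, -0.002, 0.08]
contact_force: [-0.6, -0.5, 3.5]
opening: 0.689
grasp_force: 32.7
```

Emit:
{"name": "move_arm", "arguments": {
  "motion": [
    [0,0,0,0,0,-0.006,0.05],
    [0,0,0,0,0,-0.03,0.05],
    [0,0,0,0,0,-0.06,0.05],
    [0,0,0,0,0,-0.08,0.05],
    [0,0,0,0,0,-0.08,0.05]
  ]
}}

```text
clock: 21.72
eef_pos: [448.0, -72.8, 85.4]
tcp_rot: [3.141, -0.003, 0.08]
contact_force: [0.2, -0.1, -0.4]
opening: 0.688
grasp_force: 32.6
```

```bash
python3 - <<'E'
from h import *
s=sensors.sense(); print(s["clock"],s["eef_pos"],s["tcp_rot"],s["grasp_force"],s["opening"])
print(rel((660.3,153.4,s["eef_pos"][2]),-.355))
E
```

```text
21.725 [447.9528006  -72.82485056  85.43840357] [ 3.14074469 -0.00343399  0.08001873] 32.620258927345276 0.6877846092501649
[0.0001, -0.0036, 0.435, 0.2297, -0.2085, 0.0006]
```

To row units: 0.435 rad / 3.1416 = 0.1385.

Emit:
{"name": "move_arm", "arguments": {
  "motion": [
    [0,0,0.0095,0.015,-0.014,0,0.05],
    [0,0,0.0318,0.05,-0.046,0,0.05],
    [0,0,0.0637,0.09,-0.082,0,0.05],
    [0,0,0.0955,0.13,-0.118,0,0.05],
    [0,0,0.1273,0.17,-0.154,0,0.05],
    [0,0,0.1385,0.205,-0.186,0,0.05],
    [0,0,0.1385,0.225,-0.204,0,0.05],
    [0,0,0.1385,0.2297,-0.2085,0,0.05]
  ]
}}

```text
clock: 22.72
eef_pos: [659.3, 154.6, 82.4]
tcp_rot: [3.141, 0.001, -0.354]
contact_force: [-0.8, -0.5, -0.8]
opening: 0.688
grasp_force: 32.6
```

Emit:
{"name": "move_arm", "arguments": {
  "motion": [
    [0,0,0,0,0,0.02,0.05],
    [0,0,0,0,0,0.05,0.05],
    [0,0,0,0,0,0.06,0.05],
    [0,0,0,0,0,0.06,0.05],
    [0,0,0,0,0,0.06,0.05]
  ]
}}

```text
clock: 23.35
eef_pos: [659.6, 153.3, 24.7]
tcp_rot: [-3.141, -0.001, -0.355]
contact_force: [-0.6, 0.5, -0.4]
opening: 0.686
grasp_force: 32.6
```

```bash
python3 - <<'E'
from h import *
s=sensors.sense(); print(s["clock"],s["eef_pos"],s["tcp_rot"])
print(rel((660.3,153.4,5.5),-.355))
E
```

```text
23.35 [659.55904434 153.2705312   24.65501968] [-3.14102770e+00 -8.81600015e-04 -3.55469481e-01]
[-0.0006, -0.0009, -0.0005, 0.0006, -0.0004, 0.0192]
```

Emit:
{"name": "move_arm", "arguments": {
  "motion": [
    [0,0,0,0.0005,-0.0002,0.01,0.05],
    [0,0,0,0.0005,-0.0002,0.016,0.05],
    [0,0,0,0.0005,-0.0002,0.0193,0.05],
    [0,0,0,0.0005,-0.0002,0.0195,0.05],
    [0,0,0,0.0005,-0.0002,0.0195,0.065],
    [0,0,0,0.0005,-0.0002,0.0195,0.085],
    [0,0,0,0.0005,-0.0002,0.0195,0.085],
    [0,0,0,0.0005,-0.0002,0,0.085]
  ]
}}

```text
clock: 24.35
eef_pos: [658.4, 153.2, 23.0]
tcp_rot: [3.14, 0.003, -0.355]
contact_force: [0.3, -0.3, -0.3]
opening: 0.995
grasp_force: 0.0
```

Emit:
{"name": "move_arm", "arguments": {
  "motion": [
    [0,0,0,0,0,-0.04,0.085],
    [0,0,0,-0.03,0,-0.09,0.085],
    [0,0,0,-0.06,0,-0.12,0.085],
    [0,0,0,-0.073,0,-0.127,0.085],
    [0,0,0,-0.073,0,-0.127,0.085],
    [0,0,0,-0.073,0,-0.127,0.085]
  ]
}}

```text
clock: 25.1
eef_pos: [591.4, 178.6, 149.9]
tcp_rot: [3.141, 0.001, -0.355]
contact_force: [0.1, 0.4, 0.7]
opening: 1.0
grasp_force: 0.0
```

```bash
python3 - <<'E'
from h import *
s=sensors.sense(); print(s["clock"],s["eef_pos"],s["tcp_rot"])
v=snap("w10"); roi=(230,410,10,210); cv2.imwrite("pics/w10c.png",cv2.resize(v[0][0:260,180:460,::-1],None,fx=2,fy=2,interpolation=cv2.INTER_NEAREST))
P=rect(v,"yellow",14,roi,3); M=rect(v,"yellow",5,roi,3);c,q=np.cos(M[2]),np.sin(M[2]);e=P-M
print(P,M,"off",c*e[0]+q*e[1],-q*e[0]+c*e[1])
# blue cover nadir, yaw .268
print(rel((642.5-73*np.cos(.268),-259-73*np.sin(.268),150),.268))
print(rel((651-73*np.cos(.335),-61.7-73*np.sin(.335),150),.335))
E
```

```text
25.1 [591.40722814 178.55695821 149.94115093] [ 3.14092111e+00  6.24396169e-04 -3.55167857e-01]
[ 6.59355e+02  1.52139e+02 -3.54000e-01  8.67790e+01  5.99310e+01] [ 6.59975e+02  1.52533e+02 -3.55000e-01  9.82960e+01  7.10460e+01] off -0.4443902191651098 -0.5849387430409899
[0.0006, 0.0013, -0.6234, 0.1409, 0.4349, -0.0]
[0.0006, 0.0013, -0.6904, 0.0832, 0.2509, -0.0001]
```

View pics/w10c.png

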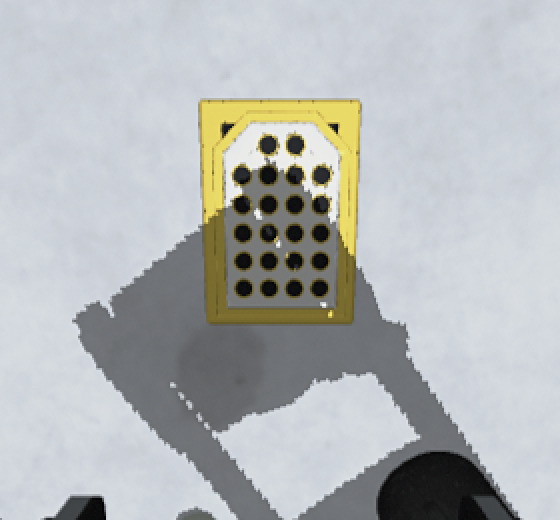

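Yellow plate sits on the yellow mat, within 0.7 mm and square. Now the yellow cover.

To row units: -0.69 rad / 3.1416 = -0.2196.

Emit:
{"name": "move_arm", "arguments": {
  "motion": [
    [0,0,-0.0191,0.006,0.02,0,0.085],
    [0,0,-0.0573,0.02,0.065,0,0.085],
    [0,0,-0.105,0.04,0.12,0,0.085],
    [0,0,-0.1528,0.06,0.175,0,0.085],
    [0,0,-0.1974,0.075,0.22,0,0.085],
    [0,0,-0.2196,0.083,0.246,0,0.085],
    [0,0,-0.2196,0.083,0.251,0,0.085],
    [0,0,-0.2196,0.083,0.251,0,0.085]
  ]
}}

```text
clock: 26.15
eef_pos: [581.5, -85.3, 150.1]
tcp_rot: [-3.141, 0.001, 0.333]
contact_force: [0.2, 0.6, -0.4]
opening: 0.996
grasp_force: 0.0
```

Emit:
{"name": "move_arm", "arguments": {
  "motion": [
    [0,0,0,0,0,0,0.085],
    [0,0,0,0,0,0,0.085]
  ]
}}

```text
clock: 26.4
eef_pos: [581.9, -84.4, 150.8]
tcp_rot: [-3.141, 0.0, 0.336]
contact_force: [-0.1, 0.8, 0.9]
opening: 0.998
grasp_force: 0.0
```

```bash
python3 - <<'E'
from h import *
s=sensors.sense(); print(s["clock"],s["eef_pos"],s["tcp_rot"])
v=snap("w11"); roi=(230,410,10,210); cv2.imwrite("pics/w11c.png",cv2.resize(v[0][0:260,180:460,::-1],None,fx=2,fy=2,interpolation=cv2.INTER_NEAREST))
P=rect(v,"yellow",14,roi,3); print(P,"shadow-free?",rel((P[0],P[1],9),P[2]))
p,d,c=v; m=cv2.erode(mask(p,"yellow"),np.ones((5,5))); m[210:]=0; T,K=c["world_from_camera"],c["camera_matrix"]
vv,uu=np.nonzero(m); print("top z",np.median(ray(c,np.c_[uu,vv],0)[:,2]*0+T[2,3]+d[vv,uu]*(np.c_[(uu-K[0,2])/K[0,0],(vv-K[1,2])/K[1,1],np.ones(len(uu))]@T[2,:3])))
E
```

```text
26.4 [581.86900721 -84.38420022 150.7899008 ] [-3.14145373e+00  6.30525423e-05  3.35697713e-01]
[ 6.52387e+02 -6.12420e+01  3.35000e-01  8.67340e+01  5.95190e+01] shadow-free? [-0.0001, -0.0, 0.0007, 0.0742, 0.0013, 0.1419]
top z 13.864750418385853
```

View pics/w11c.png

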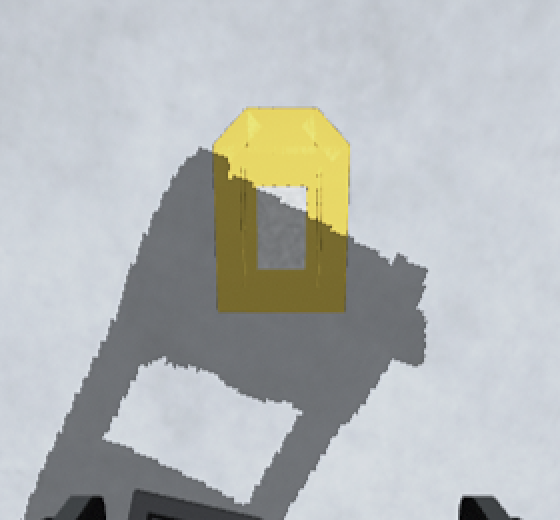

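Emit:
{"name": "move_arm", "arguments": {
  "motion": [
    [0,0,0,0.035,0,0.04,0.085],
    [0,0,0,0.0742,0.0003,0.09,0.085],
    [0,0,0,0.0742,0.0003,0.13,0.085],
    [0,0,0,0.0742,0.0003,0.148,0.085],
    [0,0,0,0.0742,0.0003,0.149,0.068],
    [0,0,0,0.0742,0.0003,0.149,0.05],
    [0,0,0,0.0742,0.0003,0.149,0.05],
    [0,0,0,0.0742,0.0003,0.149,0.05]
  ],
  "grip_force": 30
}}

```text
clock: 27.45
eef_pos: [652.6, -61.4, 3.1]
tcp_rot: [3.141, -0.002, 0.335]
contact_force: [0.7, 0.7, -0.1]
opening: 0.692
grasp_force: 33.0
```

Emit:
{"name": "move_arm", "arguments": {
  "motion": [
    [0,0,0,0,0,-0.006,0.05],
    [0,0,0,0,0,-0.03,0.05],
    [0,0,0,0,0,-0.06,0.05],
    [0,0,0,0,0,-0.08,0.05],
    [0,0,0,0,0,-0.08,0.05]
  ]
}}

```text
clock: 28.08
eef_pos: [653.2, -61.3, 83.8]
tcp_rot: [3.14, -0.003, 0.335]
contact_force: [0.1, 0.1, -0.1]
opening: 0.689
grasp_force: 33.0
```

```bash
python3 - <<'E'
from h import *
s=sensors.sense(); print(s["clock"],s["eef_pos"],s["tcp_rot"],s["grasp_force"],s["opening"])
print(rel((659.7,153.2,s["eef_pos"][2]),-.354))
E
```

```text
28.075 [653.17261055 -61.33851843  83.77753899] [ 3.14018394e+00 -3.09499016e-03  3.34880969e-01] 32.957643270492554 0.6889285458281307
[0.0003, -0.0035, 0.6889, 0.0767, -0.2005, -0.0]
```

To row units: 0.689 rad / 3.1416 = 0.2193.

Emit:
{"name": "move_arm", "arguments": {
  "motion": [
    [0,0,0.0191,0.006,-0.016,0,0.05],
    [0,0,0.0573,0.02,-0.05,0,0.05],
    [0,0,0.105,0.036,-0.095,0,0.05],
    [0,0,0.1528,0.054,-0.14,0,0.05],
    [0,0,0.1974,0.068,-0.178,0,0.05],
    [0,0,0.2193,0.0755,-0.197,0,0.05],
    [0,0,0.2193,0.0767,-0.2005,0,0.05],
    [0,0,0.2193,0.0767,-0.2005,0,0.05]
  ]
}}

```text
clock: 29.08
eef_pos: [657.9, 152.8, 81.1]
tcp_rot: [3.141, 0.001, -0.352]
contact_force: [0.5, -1.0, 0.4]
opening: 0.693
grasp_force: 32.9
```

Emit:
{"name": "move_arm", "arguments": {
  "motion": [
    [0,0,0,0,0,0.02,0.05],
    [0,0,0,0,0,0.045,0.05],
    [0,0,0,0,0,0.05,0.05],
    [0,0,0,0,0,0.05,0.05],
    [0,0,0,0,0,0.05,0.05]
  ]
}}

```text
clock: 29.7
eef_pos: [659.1, 153.3, 32.6]
tcp_rot: [-3.141, -0.001, -0.354]
contact_force: [0.4, 0.7, -0.6]
opening: 0.69
grasp_force: 32.9
```

```bash
python3 - <<'E'
from h import *
s=sensors.sense(); print(s["clock"],s["eef_pos"],s["tcp_rot"],s["contact_force"])
print(rel((659.7,153.2,19),-.354))
E
```

```text
29.7 [659.08207316 153.27120361  32.55210256] [-3.14098504e+00 -9.58447643e-04 -3.54246586e-01] [ 0.44938357  0.65434037 -0.55065548]
[-0.0006, -0.001, -0.0002, 0.0006, -0.0001, 0.0136]
```

Emit:
{"name": "move_arm", "arguments": {
  "motion": [
    [0,0,0,0.0004,0,0.003,0.05],
    [0,0,0,0.0004,0,0.006,0.05],
    [0,0,0,0.0004,0,0.009,0.05],
    [0,0,0,0.0004,0,0.011,0.05],
    [0,0,0,0.0004,0,0.011,0.05]
  ]
}}

```text
clock: 30.32
eef_pos: [658.7, 153.2, 20.6]
tcp_rot: [3.141, 0.0, -0.354]
contact_force: [0.3, -0.4, 0.6]
opening: 0.688
grasp_force: 32.9
```

Emit:
{"name": "move_arm", "arguments": {
  "motion": [
    [0,0,0,0.0003,0,0.001,0.05],
    [0,0,0,0.0003,0,0.002,0.05],
    [0,0,0,0.0003,0,0.002,0.05],
    [0,0,0,0.0003,0,0.002,0.065],
    [0,0,0,0.0003,0,0.002,0.085],
    [0,0,0,0.0003,0,0.002,0.085],
    [0,0,0,0.0003,0,-0.01,0.085],
    [0,0,0,0.0003,0,-0.04,0.085]
  ]
}}

```text
clock: 31.32
eef_pos: [658.1, 152.9, 60.6]
tcp_rot: [3.14, 0.002, -0.354]
contact_force: [-0.6, 0.1, 0.5]
opening: 0.999
grasp_force: 0.0
```

Emit:
{"name": "move_arm", "arguments": {
  "motion": [
    [0,0,0,-0.03,0,-0.04,0.085],
    [0,0,0,-0.06,0,-0.08,0.085],
    [0,0,0,-0.073,0,-0.09,0.085],
    [0,0,0,-0.073,0,-0.09,0.085],
    [0,0,0,-0.073,0,-0.09,0.085]
  ]
}}

```text
clock: 31.95
eef_pos: [590.7, 178.1, 149.9]
tcp_rot: [3.141, 0.001, -0.354]
contact_force: [0.8, -0.3, 0.1]
opening: 0.992
grasp_force: 0.0
```

```bash
cat >> h.py <<'E'
def cov(name,col,roi=(230,410,10,210)):
    v=snap(name); p,d,c=v; T,K=c["world_from_camera"],c["camera_matrix"]
    P=rect(v,col,30,roi,3); M=rect(v,col,5,roi,3); C,q=np.cos(M[2]),np.sin(M[2]); e=P-M
    print(name,"cover",P,"mat",M,"off",np.round([C*e[0]+q*e[1],-q*e[0]+C*e[1],e[2]],2))
    m=mask(p,col); m[210:]=0; m[:,:230]=0; m[:,410:]=0
    vv,uu=np.nonzero(m); r=np.c_[(uu-K[0,2])/K[0,0],(vv-K[1,2])/K[1,1],np.ones(len(uu))]*d[vv,uu][:,None]
    X=r@T[:3,:3].T+T[:3,3]; t=X[X[:,2]>22]; A=np.c_[t[:,:2]-P[:2],np.ones(len(t))]; print("cover top plane",np.linalg.lstsq(A,t[:,2],rcond=None)[0].round(4))
E
python3 - <<'E'
from h import *
s=sensors.sense(); print(s["clock"],s["eef_pos"],s["tcp_rot"])
cov("w12","yellow")
print(rel((642.5-73*np.cos(.268),-259-73*np.sin(.268),150),.268))
E
```

```text
31.95 [590.73237674 178.10677211 149.88506515] [ 3.14085360e+00  7.08641398e-04 -3.54171445e-01]
w12 cover [ 6.59707e+02  1.51595e+02 -3.53000e-01  8.72280e+01  5.99300e+01] mat [ 6.60036e+02  1.52554e+02 -3.55000e-01  9.73620e+01  7.11160e+01] off [ 0.02 -1.01  0.  ]
cover top plane [-6.90000e-03  1.20000e-03  3.13959e+01]
[0.0006, 0.0014, -0.6224, 0.1409, 0.4344, -0.0001]
```

```bash
python3 - <<'E'
from h import *
v=load("w12"); p,d,c=v; T,K=c["world_from_camera"],c["camera_matrix"]
vv,uu=np.mgrid[:400,:640]; r=np.stack([(uu-K[0,2])/K[0,0],(vv-K[1,2])/K[1,1],np.ones_like(d)],-1)*d[...,None]
Z=r@T[2,:3]+T[2,3]
for y in range(40,176,8): print(y,Z[y,270:372:6].round(1))
cv2.imwrite("pics/w12c.png",cv2.resize(p[0:260,180:460,::-1],None,fx=2,fy=2,interpolation=cv2.INTER_NEAREST))
E
```

```text
40 [ 0.2 -0.6  0.4  0.4 -0.1 -0.9  1.6  0.9  0.1  0.3 -0.4 -0.  -0.9 -0.1
  0.3  0.8  0.3]
48 [ 0.8  0.6 -0.1 -0.7  0.1 -0.5  0.4  0.3  0.5  0.3 -0.3 -0.5  0.1 -0.2
  1.2 -1.2  1.2]
56 [ 0.2  0.2  4.9  4.6  6.2 30.7 30.3 29.1 30.  30.1 28.1 30.2 29.6  5.9
  6.1  0.3  0.1]
64 [ 1.1 -0.1  4.5  4.2 29.6 29.6 29.6 31.2 29.1 29.5 29.6 29.7 30.4 29.5
  4.3  0.8  0.3]
72 [ 0.3 -0.5  4.5 30.1 30.7 29.9 29.  30.7 29.7 31.3 29.  30.8 30.1 29.9
 29.  -0.3 -0.8]
80 [ 0.4  1.1  4.6 29.6 30.  30.2 30.2 28.8 31.  28.9 30.5 31.1 30.  29.7
 30.2  0.2  1.3]
88 [-0.3  0.9  6.2 29.6 30.7 31.  30.5 29.3 30.3 30.5 30.5 29.9 30.1 30.6
 30.  -1.2  0.3]
96 [-0.6  0.2  5.  29.3 29.6 30.5 30.3 31.1 29.9 30.3 31.1 29.8 31.4 31.4
 30.8  0.8  0.8]
104 [ 0.9 -0.3  4.9 30.1 30.3 31.4 30.8 30.5 30.1 31.8 30.9 30.1 30.1 30.2
 30.2  0.7 -0. ]
112 [-0.  -0.3  4.3 29.5 30.6 30.7 30.1 30.9 31.1 30.7 32.3 30.2 30.7 30.7
 29.8  0.   0.5]
120 [-1.1  0.5  5.9 29.4 30.8 30.4 28.5 30.5 30.9 30.9 31.4 29.2 30.7 29.5
 30.4  0.1  0. ]
128 [-0.4 -0.5  4.5 29.2 30.4 30.6 29.7 30.7 30.5 30.6 30.8 30.8 29.5 30.6
 31.5  0.9  0.2]
136 [-0.   0.8  6.3 29.9 30.  30.  29.6 30.5 29.4 30.6 31.4 30.4 28.7 31.5
 30.9  1.2 -0.4]
144 [-0.4  0.8  4.8 29.7 29.3 31.2 30.1 31.2 29.9 29.2 29.9 29.4 29.5 30.8
 29.4  1.4  2. ]
152 [-1.   0.4  4.1 30.7 29.9 30.  28.8 30.1 30.1 29.5 29.6 30.9 29.5 28.5
 29.   0.2  0.1]
160 [-0.1  1.2  0.   4.1  4.6  5.6  5.5  6.   4.   5.1  4.5  5.8  4.9  4.8
  4.9  1.1  0. ]
168 [ 0.4 -0.3  0.2  0.4 -0.9  0.5  0.5  0.8 -1.2 -0.7  0.3  0.6 -0.3  0.4
  0.5 -0.3  0.7]
```

View pics/w12c.png

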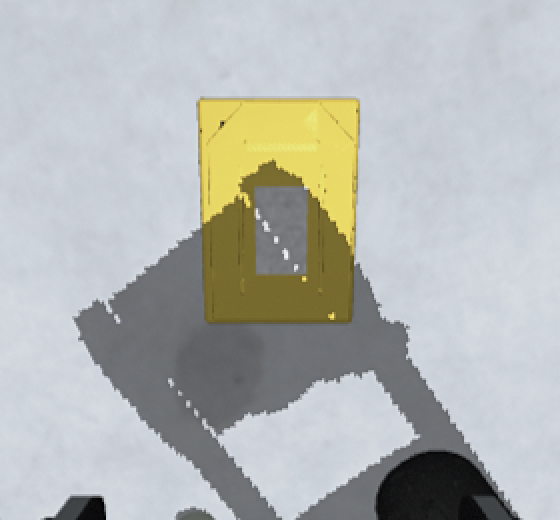

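Crop: yellow cover over the yellow plate, cut corners over cut corners, top at 30 mm everywhere – home. Now the blue cover.

To row units: -0.622 rad / 3.1416 = -0.198.

Emit:
{"name": "move_arm", "arguments": {
  "motion": [
    [0,0,-0.0159,0.006,0.02,0,0.085],
    [0,0,-0.0477,0.023,0.07,0,0.085],
    [0,0,-0.0891,0.041,0.126,0,0.085],
    [0,0,-0.1273,0.059,0.182,0,0.085],
    [0,0,-0.1655,0.077,0.238,0,0.085],
    [0,0,-0.191,0.095,0.293,0,0.085],
    [0,0,-0.198,0.112,0.346,0,0.085],
    [0,0,-0.198,0.128,0.394,0,0.085]
  ]
}}

```text
clock: 33.0
eef_pos: [573.5, -238.1, 149.5]
tcp_rot: [-3.141, 0.001, 0.267]
contact_force: [1.7, 0.9, 0.4]
opening: 0.995
grasp_force: 0.0
```

```bash
python3 - <<'E'
from h import *
print(rel((642.5-73*np.cos(.268),-259-73*np.sin(.268),150),.268))
E
```

```text
[-0.0009, 0.0013, -0.0008, -0.012, 0.0385, -0.0005]
```

Emit:
{"name": "move_arm", "arguments": {
  "motion": [
    [0,0,0,-0.009,0.025,0,0.085],
    [0,0,0,-0.012,0.037,0,0.085],
    [0,0,0,-0.012,0.0385,0,0.085],
    [0,0,0,-0.012,0.0385,0,0.085],
    [0,0,0,-0.012,0.0385,0,0.085]
  ]
}}

```text
clock: 33.62
eef_pos: [572.9, -274.7, 150.8]
tcp_rot: [-3.141, 0.0, 0.269]
contact_force: [0.2, 0.6, 0.7]
opening: 0.998
grasp_force: 0.0
```

```bash
python3 - <<'E'
from h import *
s=sensors.sense(); print(s["clock"],s["eef_pos"],s["tcp_rot"])
v=snap("w13"); roi=(230,410,10,210); cv2.imwrite("pics/w13c.png",cv2.resize(v[0][0:260,180:460,::-1],None,fx=2,fy=2,interpolation=cv2.INTER_NEAREST))
P=rect(v,"blue",14,roi,3); print(P,rel((P[0],P[1],2),P[2]))
E
```

```text
33.625 [ 572.90998584 -274.71907561  150.84066303] [-3.14133333e+00  9.33700546e-05  2.69134531e-01]
[ 6.43040e+02 -2.59731e+02  2.66000e-01  8.72490e+01  5.95300e+01] [-0.0001, 0.0, 0.0031, 0.0716, 0.0041, 0.1489]
```

View pics/w13c.png

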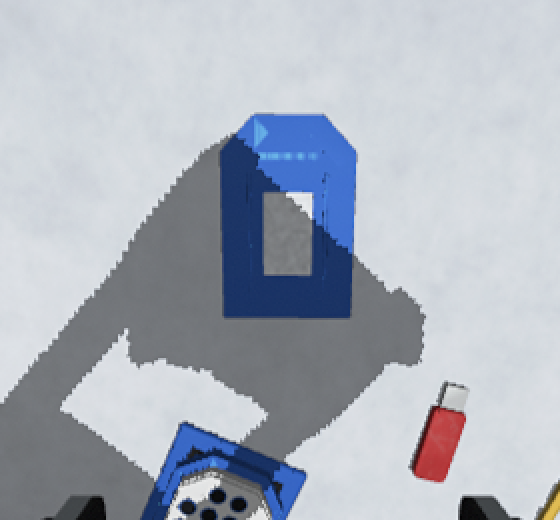

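Crop: blue cover (full frame ~(324,108)), cut corners away; USB stick at lower right, clear of the fingers.

To row units: 0.003 rad / 3.1416 = 0.001.

Emit:
{"name": "move_arm", "arguments": {
  "motion": [
    [0,0,0.0003,0.035,0.0015,0.03,0.085],
    [0,0,0.001,0.0716,0.0031,0.08,0.085],
    [0,0,0.001,0.0716,0.0031,0.13,0.085],
    [0,0,0.001,0.0716,0.0031,0.148,0.085],
    [0,0,0.001,0.0716,0.0031,0.149,0.068],
    [0,0,0.001,0.0716,0.0031,0.149,0.05],
    [0,0,0.001,0.0716,0.0031,0.149,0.05],
    [0,0,0.001,0.0716,0.0031,0.149,0.05]
  ],
  "grip_force": 30
}}

```text
clock: 34.67
eef_pos: [643.4, -260.3, 3.5]
tcp_rot: [3.14, -0.002, 0.265]
contact_force: [-1.1, -0.7, 7.0]
opening: 0.689
grasp_force: 33.3
```

Emit:
{"name": "move_arm", "arguments": {
  "motion": [
    [0,0,0,0,0,-0.006,0.05],
    [0,0,0,0,0,-0.03,0.05],
    [0,0,0,0,0,-0.06,0.05],
    [0,0,0,0,0,-0.08,0.05],
    [0,0,0,0,0,-0.08,0.05]
  ]
}}

```text
clock: 35.3
eef_pos: [643.6, -260.3, 83.8]
tcp_rot: [3.14, -0.003, 0.265]
contact_force: [-0.2, 0.9, -2.3]
opening: 0.69
grasp_force: 32.6
```

```bash
python3 - <<'E'
from h import *
s=sensors.sense(); print(s["clock"],s["eef_pos"],s["tcp_rot"],s["grasp_force"],s["opening"])
# plate measured (478.0,-261.82), camera reads 1 mm too far along tool y
print(rel((478.0+.15,-260.9,s["eef_pos"][2]),-.1545))
E
```

```text
35.3 [ 643.64277321 -260.29129289   83.77780576] [ 3.13965237e+00 -2.55190424e-03  2.64855313e-01] 32.62670651078224 0.6897333501898127
[0.0014, -0.0029, 0.4194, -0.1599, -0.0427, -0.0005]
```

To row units: 0.419 rad / 3.1416 = 0.1334.

Emit:
{"name": "move_arm", "arguments": {
  "motion": [
    [0,0,0.0127,-0.015,-0.004,0,0.05],
    [0,0,0.0414,-0.045,-0.012,0,0.05],
    [0,0,0.0732,-0.08,-0.021,0,0.05],
    [0,0,0.105,-0.115,-0.031,0,0.05],
    [0,0,0.1273,-0.145,-0.039,0,0.05],
    [0,0,0.1334,-0.158,-0.042,0,0.05],
    [0,0,0.1334,-0.1599,-0.0427,0,0.05],
    [0,0,0.1334,-0.1599,-0.0427,0.015,0.05]
  ]
}}

```text
clock: 36.3
eef_pos: [478.7, -261.2, 67.2]
tcp_rot: [3.141, -0.003, -0.153]
contact_force: [0.3, 0.8, -1.5]
opening: 0.69
grasp_force: 32.6
```

Emit:
{"name": "move_arm", "arguments": {
  "motion": [
    [0,0,0,0,0,0.015,0.05],
    [0,0,0,0,0,0.03,0.05],
    [0,0,0,0,0,0.035,0.05],
    [0,0,0,0,0,0.035,0.05],
    [0,0,0,0,0,0.035,0.05]
  ]
}}

```text
clock: 36.92
eef_pos: [477.4, -260.7, 32.2]
tcp_rot: [3.141, -0.001, -0.154]
contact_force: [-0.0, -0.3, -1.1]
opening: 0.689
grasp_force: 32.6
```

```bash
python3 - <<'E'
from h import *
s=sensors.sense(); print(s["clock"],s["eef_pos"],s["tcp_rot"],s["contact_force"])
print(rel((478.15,-260.9,19.5),-.1545))
E
```

```text
36.925 [ 477.41141144 -260.65330594   32.19048671] [ 3.14137709e+00 -6.00259519e-04 -1.54048649e-01] [-0.02569845 -0.3333762  -1.10748355]
[0.0002, -0.0006, 0.0005, 0.0008, 0.0001, 0.0127]
```

Emit:
{"name": "move_arm", "arguments": {
  "motion": [
    [0,0,0,0.0006,0,0.003,0.05],
    [0,0,0,0.0006,0,0.006,0.05],
    [0,0,0,0.0006,0,0.009,0.05],
    [0,0,0,0.0006,0,0.011,0.05],
    [0,0,0,0.0006,0,0.011,0.05]
  ]
}}

```text
clock: 37.55
eef_pos: [477.5, -260.5, 20.7]
tcp_rot: [-3.141, 0.0, -0.154]
contact_force: [0.5, -0.5, 0.6]
opening: 0.689
grasp_force: 32.6
```

Emit:
{"name": "move_arm", "arguments": {
  "motion": [
    [0,0,0,0,0,0.001,0.05],
    [0,0,0,0,0,0.0015,0.05],
    [0,0,0,0,0,0.0015,0.05],
    [0,0,0,0,0,0.0015,0.065],
    [0,0,0,0,0,0.0015,0.085],
    [0,0,0,0,0,0.0015,0.085],
    [0,0,0,0,0,-0.01,0.085],
    [0,0,0,0,0,-0.04,0.085]
  ]
}}

```text
clock: 38.55
eef_pos: [476.8, -260.1, 60.8]
tcp_rot: [-3.141, 0.002, -0.154]
contact_force: [0.9, -0.7, 0.1]
opening: 0.997
grasp_force: 0.0
```

Emit:
{"name": "move_arm", "arguments": {
  "motion": [
    [0,0,0,-0.03,0,-0.04,0.085],
    [0,0,0,-0.06,0,-0.08,0.085],
    [0,0,0,-0.073,0,-0.09,0.085],
    [0,0,0,-0.073,0,-0.09,0.085],
    [0,0,0,-0.073,0,-0.09,0.085]
  ]
}}

```text
clock: 39.17
eef_pos: [405.9, -249.4, 150.1]
tcp_rot: [-3.141, 0.0, -0.154]
contact_force: [0.6, 0.1, 0.1]
opening: 0.992
grasp_force: 0.0
```

```bash
python3 - <<'E'
from h import *
s=sensors.sense(); print(s["clock"],s["eef_pos"],s["tcp_rot"])
cov("w14","blue")
p,d,c=load("w14"); T,K=c["world_from_camera"],c["camera_matrix"]
vv,uu=np.mgrid[:400,:640]; r=np.stack([(uu-K[0,2])/K[0,0],(vv-K[1,2])/K[1,1],np.ones_like(d)],-1)*d[...,None]
Z=r@T[2,:3]+T[2,3]; print([np.median(Z[a:a+12,b:b+10]).round(1) for a in (70,100,135) for b in (292,315,340)])
cv2.imwrite("pics/w14c.png",cv2.resize(p[0:260,180:460,::-1],None,fx=2,fy=2,interpolation=cv2.INTER_NEAREST))
t,_=grab_frame("top"); cv2.imwrite("pics/top1.png",cv2.resize(t[120:280,150:450,::-1],None,fx=2,fy=2))
E
```

```text
39.175 [ 405.87415395 -249.40933292  150.13013877] [-3.14134045e+00  4.60818244e-04 -1.54130023e-01]
w14 cover [ 4.78573e+02 -2.62113e+02 -1.54000e-01  8.72890e+01  5.99270e+01] mat [ 4.78105e+02 -2.61412e+02 -1.52000e-01  9.83710e+01  7.11350e+01] off [ 0.57 -0.62 -0.  ]
cover top plane [-6.10000e-03 -1.00000e-04  3.13095e+01]
[np.float64(30.1), np.float64(30.1), np.float64(30.2), np.float64(30.2), np.float64(30.6), np.float64(30.2), np.float64(30.1), np.float64(30.2), np.float64(30.2)]
```

View pics/w14c.png

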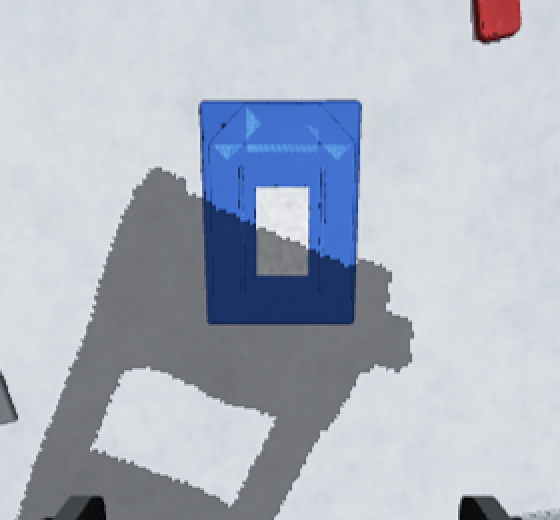

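View pics/top1.png

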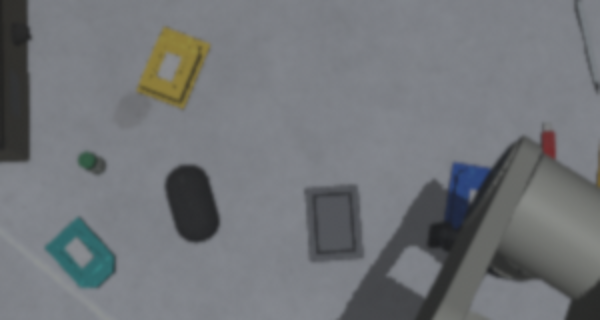

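Blue cover is home: its top is level at 30 mm, cut corners over cut corners, within 1 mm of its mat's centre. The top view shows the yellow stack at (172,68), and the mouse, vial and turquoise cover undisturbed. The gripper is clear at 150 mm, so I hand in.

```bash
python3 -c "
from rig import order
print(order.sign_off())"
```

```text
the job is handed in; nothing more can be done
None
```

The job is handed in after about 39 s: the plates are swapped, each within about 1 mm of its own mat's centre and square, both covers are fully home, and the mouse, vial and USB stick were not touched.

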